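Cure a cup repair: shut the light box and hold the dead-man dial

ROBOT

A 6-joint arm with a two-finger parallel gripper is mounted at the origin on the work surface. World frame = base frame: x ahead of the robot, y to its left, z up, the work surface at z = 0. Lengths are in m, angles in rad, forces in N, time in s.
With the tool pointing down it reaches from about 0.3 to 0.825 m from the base axis. Payload 5.4 kg.
Tool frame: the origin (TCP) lies at the very end of the fingers, on their centre line; the grasp point (between the pads) lies 19 mm behind it; z points along the fingers, x is the direction in which the jaws open and shut, and the axes are right-handed (so a half turn about z gives the same grasp; the last joint's range is limited). The gripper opens to 92 mm and grips with 3 to 60 N. Pads are 20 mm wide; open, the fingers measure 128 mm over their backs; the gripper's body (75 mm by 189 mm) begins 69 mm behind the grasp point.
Start: joints at [-1.511, 0.158, 1.597, -0, 1.386, -0.21], TCP at [0.153, -0.554, 0.215] pointing down, gripper open.
Joint ranges: [-2.91, 2.91], [-0.94, 2.29], [0.18, 2.7], [-1.29, 4.43], [0.17, 2.64], [-3, 3]. Speed limits (rad/s): [2.57, 2.57, 3.14, 3.14, 3.14, 3.14].

INTERFACE

Orientations are given as a 3x3 rotation matrix whose columns are the frame's x, y, z axes.
In Python, from plant import robot gives the robot as it stands.
- The arm moves only by the tool carry_out, never from a script. Its argument "moves" is a list of rows, each an object with "xyz": the shift along the tool's x, y, z in cm, a list of three; "dr": the turn, a rotation vector about the tool's x, y, z in degrees, a list of three. A call has 1 to 10 rows; each row shifts and turns the commanded pose from where the row before left it, along the tool's axes as they then stand; what a row does not reach is not made up. A row lasts 1/10 s, in which the tool goes at most 50 mm and 8.59 degrees, less where a joint would pass 70% of its speed; a pose out of reach is approached as far as the arm can. A call with a gripper value outside its range is refused whole. "gripper" is the closure, from 0 (fully open) to 1 (shut), set as the call begins (left out, the last holds). The fingers move at their own pace and stop on an object; the grip force is fixed at half the most. Time passes only in rows, so rows that do not move let the fingers close. It gives the time, the measured TCP pose, the force and the opening at its end, in the units of the state.
- robot.get_state(): the state, without advancing time (a new reading comes with each control period).
- robot.get_image(name): name is "side" or "top" or "wrist"; returns a dict with "image" (400x640x3 uint8, red, green, blue), "fx", "fy", "cx", "cy" (pixels), "position" and "orientation" of the camera in the world. Camera axes: x right, y up, looking along -z (the intrinsics and any distortion apply to the point x, -y, -z); pixel columns grow to the right and rows downward; lengths in m; the calibration is good to about 2 mm. A picture is of the moment at which its call begins. There is no depth.
- robot.hand_in(): hands the job in, once; it reports no verdict.
The state is a dict: "t": time; "q": joint angles; "joint_vel": joint speeds; "joint_torque": joint torques, N m; "tcp_pos": TCP position; "eef_rot": TCP orientation; "ft_force": force on the tool from outside, world axes, zero at the start; "wrist_torque": the same for the moment, N m; "opening": finger opening in m.
Only numpy, scipy, OpenCV 4.12 (cv2) and the standard library are available. Lean on these libraries where they do the work, as an engineer would, in place of code of your own. Each camera call takes 0.05 s, during which the arm holds its last target.

TASK

The repaired cup is waiting in the light-curing box: push the box's sliding cover fully shut over the well, and only then turn the spring-return dial on the controller clockwise (seen from above), past its first two clicks, to the third. It springs back if let go, so hold it at the third click and finish while still holding it there with the fingers. The dial must stay at rest while the cover is open, and the tableware and other loose things are to be left where they are.

Things in the scene. Friction and masses are not known exactly. Their poses are not given: they have to be found in the camera images.
- cover (a joint): How far the flat cover is open, in m: 0 = fully shut over the well (end stop), up to 0.125 = parked open over the near housing. It slides level along the curing box's own x axis and closes towards +x of the box; friction about 2 N, it stays where it is left.
- cover_grip (a point): Centre of the black upright bar on the sliding cover; the bar is 14 mm thick (point x), 64 mm long (point y) and 28 mm tall. The point is 14 mm above the cover's plain upper face, which is an aluminium plate 142 x 134 x 6 mm, its face 116 mm above the table. Its x points in the closing direction. The aluminium rails beside the cover end 5 mm above its face, 67 mm either side of the bar's centre.
- well (a point): Fixed on the curing box (white box with aluminium side rails, 290 mm long in x, 158 mm wide, 121 mm high): centre of the well's mouth, 110 mm above the table; axes are the box's, x towards the end with the well, z up. With the cover shut, cover_grip stands right above it (20 mm higher).
- dial (a joint): Angle of the dial in rad, growing clockwise seen from above: 0 = at rest, clicks (soft detents) at 0.35, 0.70 and 1.05 (third), hard stop at 1.11. The return spring always wins over the clicks: the dial goes back to 0 when let go. Holding at the third takes about 0.27 N m (5 to 6 N pushed sideways at dial_lever), with up to 0.10 N m more on the way over a click.
- dial_axis (a point): Fixed on the controller (grey box 170 x 170 mm, 70 mm high): point on the dial's vertical axis at the top of its round black disc (72 mm across), 87.5 mm above the table. One, two and three white dots around the disc mark the clicks; the lever points at the three dots when at the third.
- dial_lever (a point): Moves with the dial: a point in its black upright bar, 50 mm out from the axis, 15 mm above the disc. Its x points outwards along the bar, z up. The bar is 12 mm thick, stands 30 mm above the disc and runs from 30 mm behind the axis to 65 mm in front. At rest it points to the robot and its right; it turns clockwise from above (towards -y of the point). Push it sideways or grip and turn it.
- sample_cup: The repaired footed cup in the well, greyish green with a thin brass rim, 84 mm across, 70 mm high; origin at the centre of its foot. Leave it where it is.
- footed_cup: Bystander: footed cup, 80 mm across, 66 mm high; origin at the centre of its foot.
- tape (a point): Bystander: roll of brown paper tape lying flat, 72 mm across, 24 mm high; this is its centre.
- mug: Bystander: cream mug, 76 mm across, 85 mm high; origin at the centre of its underside.
- bowl: Bystander: dark grey bowl, 130 mm across, 55 mm high; origin under its centre.
- saucers: Bystander: stack of cream saucers, 124 mm across, 63 mm high; origin under its centre.
- rule: Bystander: flat steel rule 200 x 28 x 4 mm; origin under its centre.
Mind the look-alikes: they are no part of the job. Leave any purple look-alike of the sample_cup alone.

How it is judged:
On the way, in this order (a step that is already met when the one before it is completed fails the run):
1. the cover is fully shut, the dial still at rest (value of joint cover below 0.005 m and value of joint dial below 0.17 rad), for 0.2 s.
2. the fingers hold the dial at the third click, cover shut (value of joint dial above 0.93 rad and value of joint cover below 0.005 m and contact force between the fingers and dial above 1 N), for 0.5 s.
At the end, for the whole second after the job is handed in: The cover is shut to within 5 mm, the fingers still press on the dial (more than 1 N) and hold it at the third click (at least 0.93 rad, i.e. within 7 degrees of it), and the sample cup stands upright on the floor of the well (all of step 2 and angle between sample_cup's own z axis and vertical below 0.15 rad and z of sample_cup in the frame of well below -0.08 m); the arm keeps its last pose, push and grip.
It fails at once if the dial is turned (more than half a click) while the cover is open (more than 8 mm) (value of joint dial above 0.17 rad and value of joint cover above 0.008 m).
It fails at once if the repaired cup is shifted more than 20 mm (distance of sample_cup from where it was at the start of the episode above 0.02 m).
It fails at once if a bystander is shifted more than 30 mm (distance of any of tape, footed_cup, mug, bowl, saucers, rule from where it was at the start of the episode above 0.03 m).
It also fails if it takes over 46 s, if anything falls off the work surface, if the arm or the gripper's body presses on something with over 40 N, if the wrist force passes 120 N, or if a joint passes its speed limit or range.

## Working session

There is one attempt and no reset: what is moved stays moved. The work goes in short steps, Python scripts to look and compute and a tool call to move; the robot and the scene stay as the last step left them, time stands still between calls to the robot, and variables do not carry over. Pictures are saved under pics/ and viewed, and the job is handed in when it is done.

Besides the shell and the picture viewer there is one more tool, called after "Request:" as name([rows], argument=value, ...), one row to a line, values as JSON. carry_out: Moves the arm, as the interface text tells. Its arguments: {"type":"object","properties":{"moves":{"type":"array","items":{"type":"object","properties":{"xyz":{"type":"array","items":{"type":"number"}},"dr":{"type":"array","items":{"type":"number"}}}}},"gripper":{"type":"number"}},"required":["moves"]}

```bash
mkdir -p pics; cat > h.py <<'E'
from plant import robot
import numpy as np, cv2, json
def snap(n,f):
    d=robot.get_image(n); cv2.imwrite(f'pics/{f}.png',d['image'][:,:,::-1]); 
    np.savez(f'pics/{f}.npz',**{k:np.array(v) for k,v in d.items()}); return d
E
python3 - <<'E'
from h import *
for n in ['side','top','wrist']:
    d=snap(n,n+'0'); print(n,{k:np.round(v,4).tolist() if not isinstance(v,(int,float)) else v for k,v in d.items() if k!='image'})
s=robot.get_state(); print(s)
E
```

```text
side {'fx': 368.80819270689966, 'fy': 368.80819270689966, 'cx': 324.7855431636115, 'cy': 199.0419162817832, 'position': [0.1594, 0.7556, 0.8983], 'orientation': [[-0.8927, 0.3073, -0.3296], [-0.4506, -0.6062, 0.6553], [0.0015, 0.7336, 0.6796]]}
top {'fx': 374.91950389233057, 'fy': 374.91950389233057, 'cx': 324.55971042885795, 'cy': 204.89120719056353, 'position': [0.3875, 0.001, 1.4215], 'orientation': [[-0.0287, 0.9943, -0.1031], [-0.9995, -0.0301, -0.0114], [-0.0145, 0.1027, 0.9946]]}
wrist {'fx': 326.7251563712093, 'fy': 326.7251563712093, 'cx': 323.47693062615866, 'cy': 197.80207979552907, 'position': [0.2296, -0.5332, 0.384], 'orientation': [[0.2661, 0.9247, 0.2724], [-0.9639, 0.2558, 0.0735], [-0.0017, -0.2821, 0.9594]]}
{'t': 0.15, 'q': array([-1.51109687e+00,  1.58903717e-01,  1.59794744e+00,  7.11599827e-08,
        1.38618965e+00, -2.10134722e-01]), 'joint_vel': array([ 0.00074069, -0.00165117, -0.0027688 ,  0.0007745 , -0.0005861 ,
        0.00086274]), 'joint_torque': array([ 1.48833384e-03, -3.85916626e+01, -3.22433889e+01,  7.02378689e-02,
        3.51333898e-02, -9.01883504e-05]), 'tcp_pos': array([ 0.15320948, -0.55370945,  0.21384317]), 'eef_rot': array([[ 2.66571547e-01, -9.63815129e-01, -8.63330321e-05],
       [-9.63814092e-01, -2.66571390e-01,  1.44558154e-03],
       [-1.41628728e-03, -3.02141915e-04, -9.99998951e-01]]), 'ft_force': array([ 0.32443647, -0.03870077,  0.61854738]), 'wrist_torque': array([-0.01645811,  0.01468397,  0.01637657]), 'opening': 0.09220747504669463}
```

View pics/top0.png

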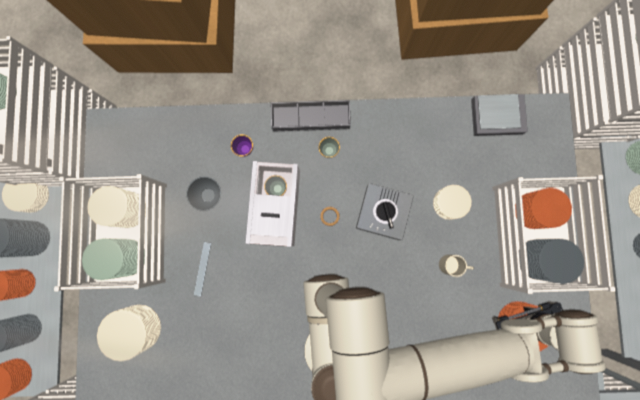

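View pics/side0.png

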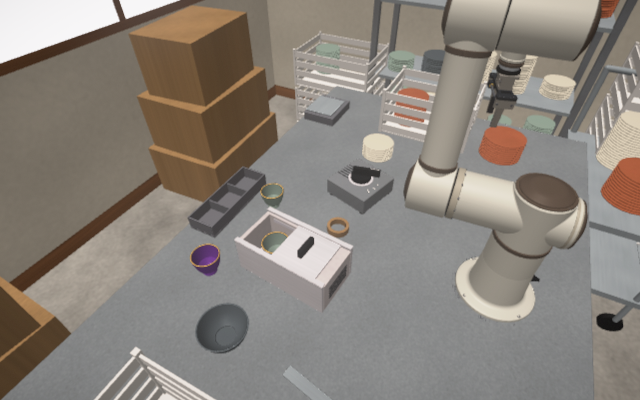

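View pics/wrist0.png

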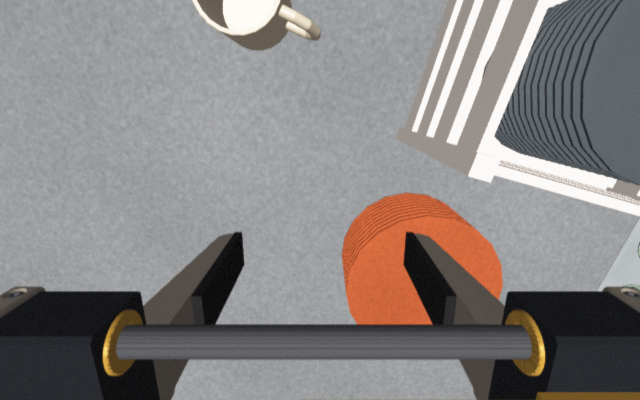

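Candidates in the top view:
- **Curing box:** the white box at (272,204) with bar (270,215). The grey dial box is at (386,211).
- **Look-alikes:** the grey box at (499,113) has no dial, and the black tray is at (311,115).
- **Cups:** the green cup in the well (276,186) is the sample. The green one at (329,147) is the bystander, and the purple one at (241,145) is the look-alike.

Next I'll take close crops.

```bash
python3 - <<'E'
import cv2
a=cv2.imread('pics/top0.png')
cv2.imwrite('pics/c1.png',cv2.resize(a[155:255,235:310],None,fx=8,fy=8,interpolation=3)[:,:][:800])
c=cv2.resize(a[175:250,345:425],None,fx=8,fy=8,interpolation=3);cv2.imwrite('pics/c2.png',c)
c=cv2.resize(a[160:250,240:310],(70*6,90*6),interpolation=3);cv2.imwrite('pics/c1.png',c)
s=cv2.imread('pics/side0.png')
cv2.imwrite('pics/c3.png',cv2.resize(s[155:310,225:400],None,fx=3.8,fy=3.8,interpolation=3))
E
```

```text
(no output)
```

View pics/c1.png

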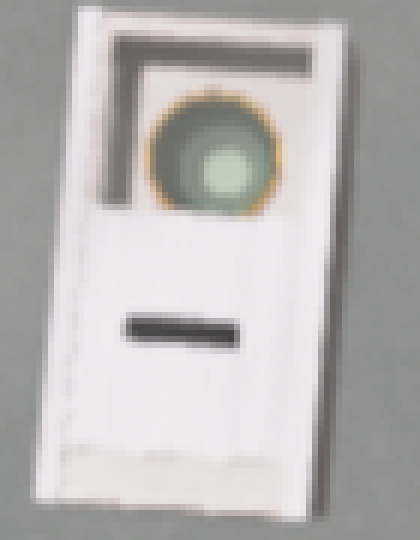

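View pics/c2.png

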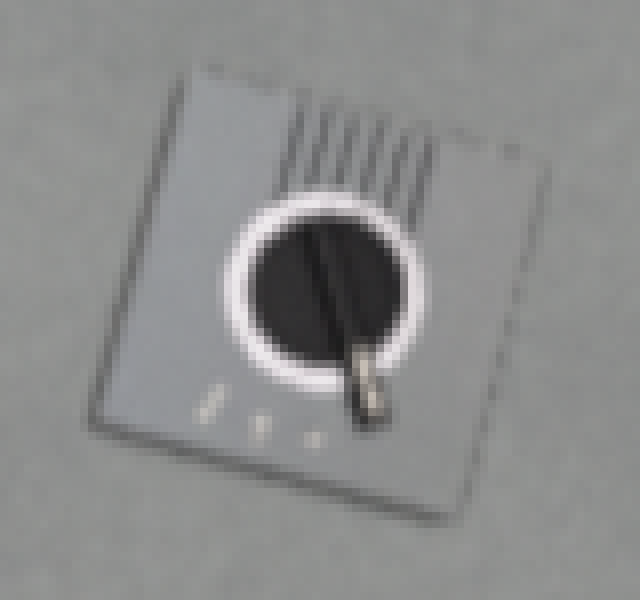

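View pics/c3.png

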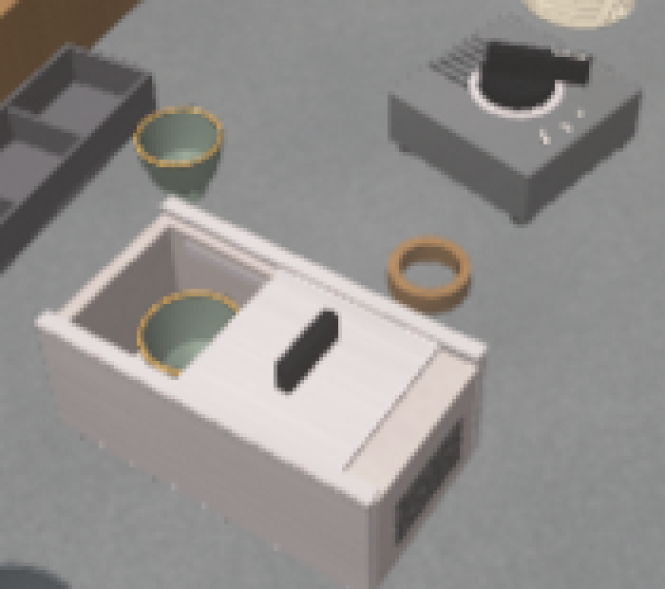

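```bash
cat >> h.py <<'E'
def ray(f,u,v,z):
    d=np.load(f'pics/{f}.npz'); R=d['orientation'];p=d['position']
    r=R@np.array([(u-d['cx'])/d['fx'],-(v-d['cy'])/d['fy'],-1]); return p+r*(z-p[2])/r[2]
def proj(f,P):
    d=np.load(f'pics/{f}.npz'); c=d['orientation'].T@(np.array(P)-d['position'])
    return d['cx']-d['fx']*c[0]/c[2], d['cy']+d['fy']*c[1]/c[2]
E
python3 - <<'E'
from h import *
T=lambda u,v,z,s=6,o=(240,160):ray('top0',o[0]+(u+.5)/s-.5,o[1]+(v+.5)/s-.5,z)
for n,u,v,z in [('TL',80,8,.121),('TR',345,25,.121),('BR',305,520,.121),('BL',35,500,.121),('barL',125,328,.144),('barR',239,334,.144)]: print(n,T(u,v,z).round(4))
for n,u,v,z in [('disc',330,288,.0875),('ring',325,290,.08),('levback',310,228,.1175),('tip',370,418,.1175),('d1',315,438,.07),('d2',260,428,.07),('d3',212,403,.07),('cTL',195,70,.07),('cTR',545,165,.07),('cBR',455,520,.07),('cBL',92,420,.07)]: print(n,T(u,v,z,8,(345,175)).round(4))
S=lambda u,v,z:ray('side0',225+(u+.5)/3.8-.5,155+(v+.5)/3.8-.5,z)
for n,u,v,z in [('barA',328,312,.144),('barB',282,375,.144),('tip',588,60,.1175),('back',488,42,.1175),('disc',518,88,.08),('railFarNear',485,350,.121),('railNearNear',372,500,.121),('farfar',170,200,.121),('nf',45,318,.121)]: print(n,S(u,v,z).round(4))
E
```

```text
TL [0.6864 0.265  0.121 ]
TR [0.6712 0.1087 0.121 ]
BR [0.3824 0.1379 0.121 ]
BL [0.3983 0.2936 0.121 ]
barL [0.4943 0.2362 0.144 ]
barR [0.489  0.1711 0.144 ]
disc [ 0.4989 -0.2013  0.0875]
ring [ 0.4987 -0.2002  0.08  ]
levback [ 0.5229 -0.1893  0.1175]
tip [ 0.4393 -0.2115  0.1175]
d1 [ 0.433  -0.1942  0.07  ]
d2 [ 0.4382 -0.1698  0.07  ]
d3 [ 0.4501 -0.1487  0.07  ]
cTL [ 0.6016 -0.1473  0.07  ]
cTR [ 0.5533 -0.3036  0.07  ]
cBR [ 0.3946 -0.255   0.07  ]
cBL [ 0.444  -0.0945  0.07  ]
barA [0.491  0.1794 0.144 ]
barB [0.4919 0.2438 0.144 ]
tip [ 0.4371 -0.2092  0.1175]
back [ 0.5274 -0.1928  0.1175]
disc [ 0.4931 -0.1876  0.08  ]
railFarNear [0.3836 0.1427 0.121 ]
railNearNear [0.3986 0.2915 0.121 ]
farfar [0.6696 0.1146 0.121 ]
nf [0.683  0.2605 0.121 ]
```

```bash
cat >> h.py <<'E'
def go(target,n=None):
    s=robot.get_state(); d=s['eef_rot'].T@(np.array(target)-s['tcp_pos'])*100
    n=n or int(np.ceil(np.linalg.norm(d)/4.5)); print('cm',d.round(2),'rows',n,'per',(d/n).round(2)); return d
def stat():
    s=robot.get_state(); R=s['eef_rot']; print('t',round(s['t'],2),'p',s['tcp_pos'].round(4),'yaw',np.degrees(np.arctan2(R[1,0],R[0,0])).round(2),'tilt',R[:2,2].round(4),'f',s['ft_force'].round(2),'open',round(s['opening'],4),'q',s['q'].round(2))
E
```

Request:
carry_out([
  {"xyz": [0,0,-1.5],"dr": [0,0,7]},
  {"xyz": [0,0,-1.5],"dr": [0,0,7]},
  {"xyz": [0,0,-1.5],"dr": [0,0,7.1]},
], gripper=1)

```text
t: 0.45
tcp_pos: [0.1532, -0.5538, 0.2596]
eef_rot: [[-0.103, -0.995, -0.0], [-0.995, 0.103, 0.001], [-0.001, 0.0, -1.0]]
ft_force: [-0.2, -1.1, 0.7]
opening: 0.0699
```

```bash
python3 - <<'E'
from h import *
stat(); go([.42,-.15,.25])
E
```

```text
t 0.45 p [ 0.1532 -0.5538  0.2596] yaw -95.93 tilt [-0.0001  0.0011] f [-0.2  -1.12  0.74] open 0.0699 q [-1.51  0.13  1.54 -0.    1.47  0.16]
cm [-42.92 -22.36   1.  ] rows 11 per [-3.9  -2.03  0.09]
```

Request:
carry_out([
  {"xyz": [-3.5,-2.5,0]},
  {"xyz": [-3.5,-2.5,0]},
  {"xyz": [-3.5,-2.5,0]},
  {"xyz": [-3.5,-2.5,0]},
  {"xyz": [-3.5,-2.5,0]},
  {"xyz": [-3.5,-2.5,0]},
  {"xyz": [-3.5,-2.5,0]},
  {"xyz": [-3.5,-2.5,0]},
  {"xyz": [-3.5,-2.5,0]},
  {"xyz": [-3.5,-1,0]},
])

```text
invalid input at $.moves[0]: expected keys xyz, dr
```

```bash
python3 - <<'E'
from h import *
stat(); go([.450,.209,.20])
E
```

```text
t 0.45 p [ 0.1532 -0.5538  0.2596] yaw -95.93 tilt [-0.0001  0.0011] f [-0.2  -1.12  0.74] open 0.0699 q [-1.51  0.13  1.54 -0.    1.47  0.16]
cm [-78.94 -21.64   6.04] rows 19 per [-4.15 -1.14  0.32]
```

Request:
carry_out([
  {"xyz": [-3.5,-2.5,0],"dr": [0,0,0]},
  {"xyz": [-3.5,-2.5,0],"dr": [0,0,0]},
  {"xyz": [-3.5,-2.5,0],"dr": [0,0,0]},
  {"xyz": [-3.5,-2.5,0],"dr": [0,0,0]},
  {"xyz": [-3.5,-2.5,0],"dr": [0,0,0]},
  {"xyz": [-3.5,-2.5,0],"dr": [0,0,0]},
  {"xyz": [-3.5,-2.5,0],"dr": [0,0,0]},
  {"xyz": [-3.5,-2.5,0],"dr": [0,0,0]},
  {"xyz": [-3.5,-2.5,0],"dr": [0,0,0]},
  {"xyz": [-3.5,-1,0],"dr": [0,0,0]},
])

```text
t: 1.45
tcp_pos: [0.4228, -0.2272, 0.2593]
eef_rot: [[-0.097, -0.995, 0.0], [-0.995, 0.097, 0.0], [-0.0, -0.0, -1.0]]
ft_force: [0.9, 0.5, 0.6]
opening: 0.0004
```

```bash
python3 - <<'E'
from h import *
stat(); go([.450,.209,.20])
E
```

```text
t 1.45 p [ 0.4228 -0.2272  0.2593] yaw -95.59 tilt [0.0001 0.0005] f [0.91 0.5  0.56] open 0.0004 q [-0.75 -0.12  1.79  0.    1.47  0.92]
cm [-43.68   1.54   5.95] rows 10 per [-4.37  0.15  0.6 ]
```

Request:
carry_out([
  {"xyz": [-4.4,0,0.5],"dr": [0,0,0]},
  {"xyz": [-4.4,0,0.5],"dr": [0,0,0]},
  {"xyz": [-4.4,0,0.5],"dr": [0,0,0]},
  {"xyz": [-4.4,0,0.5],"dr": [0,0,0]},
  {"xyz": [-4.4,0,0.5],"dr": [0,0,0]},
  {"xyz": [-4.4,0,0.5],"dr": [0,0,0]},
  {"xyz": [-4.4,0.4,0.5],"dr": [0,0,0]},
  {"xyz": [-4.4,0.4,0.5],"dr": [0,0,0]},
  {"xyz": [-4.4,0.4,0.5],"dr": [0,0,0]},
  {"xyz": [-4.1,0.4,0.5],"dr": [0,0,0]},
])

```text
t: 2.45
tcp_pos: [0.448, 0.2095, 0.2092]
eef_rot: [[-0.098, -0.995, -0.0], [-0.995, 0.098, 0.0], [0.0, 0.0, -1.0]]
ft_force: [0.5, -0.7, -0.8]
opening: 0.0002
```

```bash
python3 - <<'E'
from h import *
stat(); go([.450,.209,.124]); snap('wrist','wrist1');snap('side','side1')
E
```

```text
t 2.45 p [0.448  0.2095 0.2092] yaw -95.61 tilt [-0.0001  0.    ] f [ 0.49 -0.68 -0.76] open 0.0002 q [ 0.19 -0.05  1.82  0.    1.37  1.86]
cm [ 0.03 -0.2   8.52] rows 2 per [ 0.01 -0.1   4.26]
```

View pics/wrist1.png

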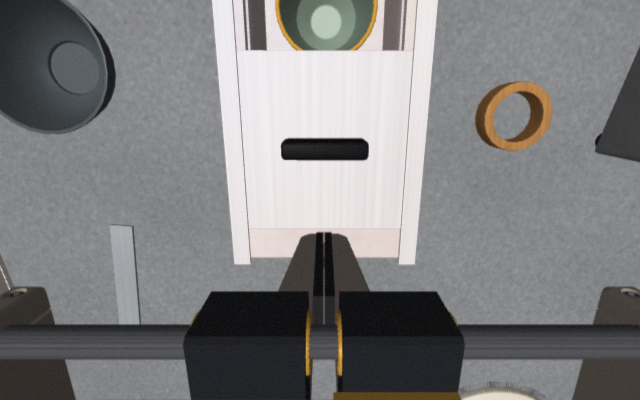

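View pics/side1.png

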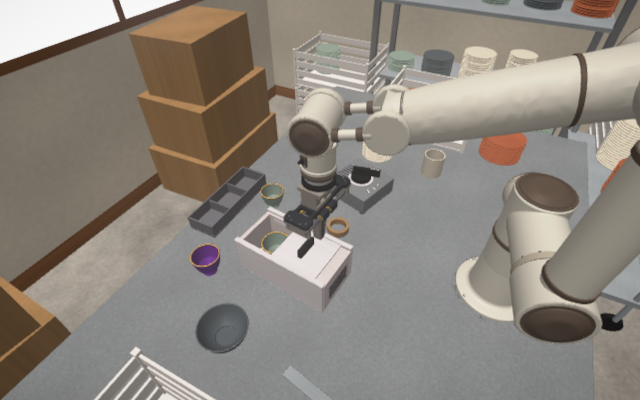

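The wrist view shows the bar at (325,149), square to and centred on the fingers at (323,240). The cup is in the well, partly exposed. I'll descend behind the bar.

Request:
carry_out([
  {"xyz": [0,0,3.5],"dr": [0,0,0]},
  {"xyz": [0,0,3.5],"dr": [0,0,0]},
  {"xyz": [0,0,1.3],"dr": [0,0,0]},
  {"xyz": [0,0,0],"dr": [0,0,0]},
  {"xyz": [0,-1.0,0],"dr": [0,0,0]},
  {"xyz": [0,-1.0,0],"dr": [0,0,0]},
  {"xyz": [0,-1.0,0],"dr": [0,0,0]},
])

```text
t: 3.25
tcp_pos: [0.4805, 0.2045, 0.1284]
eef_rot: [[-0.099, -0.995, 0.003], [-0.995, 0.099, 0.001], [-0.001, -0.002, -1.0]]
ft_force: [-2.8, 0.9, 2.2]
opening: 0.0006
```

```bash
python3 - <<'E'
from h import *
stat(); snap('wrist','wrist2')
E
```

```text
t 3.25 p [0.4805 0.2045 0.1284] yaw -95.66 tilt [0.0025 0.0006] f [-2.82  0.94  2.22] open 0.0006 q [0.17 0.1  1.83 0.   1.2  1.84]
```

View pics/wrist2.png

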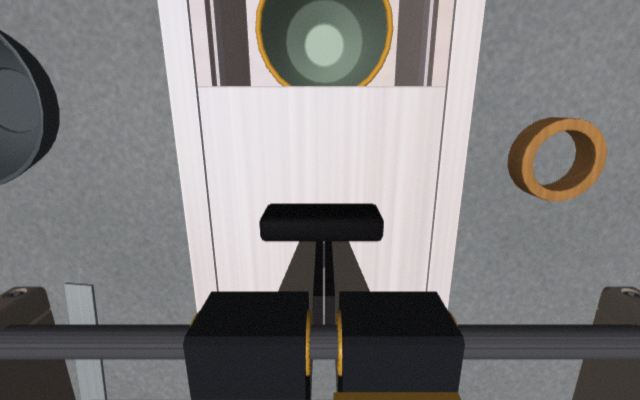

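The fingers are touching the bar at (322,222) with about 3 N and it is centred. I'll keep pushing.

Request:
carry_out([
  {"xyz": [0,-1.2,0],"dr": [0,0,0]},
  {"xyz": [0,-1.3,0],"dr": [0,0,0]},
  {"xyz": [0,-1.3,0],"dr": [0,0,0]},
  {"xyz": [0,-1.3,0],"dr": [0,0,0]},
  {"xyz": [0,-1.3,0],"dr": [0,0,0]},
  {"xyz": [0,-1.3,0],"dr": [0,0,0]},
  {"xyz": [0,-1.3,0],"dr": [0,0,0]},
  {"xyz": [0,-1,0],"dr": [0,0,0]},
  {"xyz": [0,-0.5,0],"dr": [0,0,0]},
])

```text
t: 4.2
tcp_pos: [0.5838, 0.1941, 0.1266]
eef_rot: [[-0.099, -0.995, -0.0], [-0.995, 0.099, 0.0], [-0.0, 0.0, -1.0]]
ft_force: [-2.1, -0.2, 1.2]
opening: 0.0005
```

Request:
carry_out([
  {"xyz": [0,-0.4,0],"dr": [0,0,0]},
  {"xyz": [0,-0.4,0],"dr": [0,0,0]},
  {"xyz": [0,0,0],"dr": [0,0,0]},
])

```text
t: 4.5
tcp_pos: [0.5905, 0.1934, 0.1265]
eef_rot: [[-0.098, -0.995, -0.001], [-0.995, 0.098, -0.0], [0.0, 0.001, -1.0]]
ft_force: [-4.1, -0.1, 2.3]
opening: 0.0004
```

Request:
carry_out([
  {"xyz": [0,-0.3,0],"dr": [0,0,0]},
  {"xyz": [0,-0.3,0],"dr": [0,0,0]},
  {"xyz": [0,0,0],"dr": [0,0,0]},
])

```text
t: 4.8
tcp_pos: [0.5907, 0.1934, 0.1265]
eef_rot: [[-0.097, -0.995, -0.015], [-0.995, 0.097, -0.001], [0.002, 0.015, -1.0]]
ft_force: [-24.5, -0.3, 16.9]
opening: 0.0005
```

Request:
carry_out([
  {"xyz": [0,-0.2,0],"dr": [0,0,0]},
  {"xyz": [0,-0.2,0],"dr": [0,0,0]},
  {"xyz": [0,0,0],"dr": [0,0,0]},
])

```text
t: 5.1
tcp_pos: [0.5908, 0.1934, 0.1265]
eef_rot: [[-0.096, -0.995, -0.024], [-0.995, 0.096, -0.001], [0.003, 0.024, -1.0]]
ft_force: [-36.3, -0.9, 25.4]
opening: 0.0007
```

The cover is at the end stop: force rises to 36 N with no motion. I'll back off, lift and check.

Request:
carry_out([
  {"xyz": [0,1.0,0],"dr": [0,0,0]},
  {"xyz": [0,1.0,0],"dr": [0,0,0]},
  {"xyz": [0,1.0,-3],"dr": [0,0,0]},
  {"xyz": [0,1.5,-3],"dr": [0,0,0]},
  {"xyz": [0,2,-4],"dr": [0,0,0]},
  {"xyz": [0,0,0],"dr": [0,0,0]},
])

```text
t: 5.7
tcp_pos: [0.5384, 0.1997, 0.2334]
eef_rot: [[-0.097, -0.995, 0.012], [-0.995, 0.098, 0.002], [-0.003, -0.012, -1.0]]
ft_force: [0.5, 0.8, 0.4]
opening: 0.0003
```

```bash
python3 - <<'E'
from h import *
stat(); snap('wrist','wrist3')
E
```

```text
t 5.7 p [0.5384 0.1997 0.2334] yaw -95.59 tilt [0.0123 0.0018] f [0.5  0.75 0.45] open 0.0003 q [ 0.14  0.13  1.59 -0.    1.41  1.81]
```

View pics/wrist3.png

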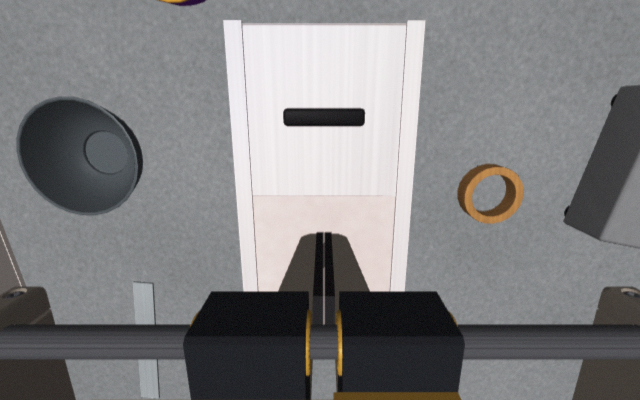

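The cover is flush over the well, far edge at (325,24) and bar at (324,117), so it is shut. Next is the dial, opening the gripper on the way.

```bash
python3 - <<'E'
from h import *
go([.47,-.2,.24])
E
```

```text
cm [40.4   2.84 -1.06] rows 10 per [ 4.04  0.28 -0.11]
```

Request:
carry_out([
  {"xyz": [4,0.3,-0.1],"dr": [0,0,0]},
  {"xyz": [4,0.3,-0.1],"dr": [0,0,0]},
  {"xyz": [4,0.3,-0.1],"dr": [0,0,0]},
  {"xyz": [4,0.3,-0.1],"dr": [0,0,0]},
  {"xyz": [4,0.3,-0.1],"dr": [0,0,0]},
  {"xyz": [4,0.3,-0.1],"dr": [0,0,0]},
  {"xyz": [4,0.3,-0.1],"dr": [0,0,0]},
  {"xyz": [4,0.3,-0.1],"dr": [0,0,0]},
  {"xyz": [4,0.3,-0.1],"dr": [0,0,0]},
  {"xyz": [4,0.3,-0.1],"dr": [0,0,0]},
], gripper=0)

```text
t: 6.75
tcp_pos: [0.4661, -0.198, 0.2351]
eef_rot: [[-0.099, -0.995, -0.001], [-0.995, 0.099, 0.0], [-0.0, 0.001, -1.0]]
ft_force: [1.4, -0.1, 0.3]
opening: 0.0782
```

Request:
carry_out([
  {"xyz": [0,0,0],"dr": [0,0,-6]},
  {"xyz": [0,0,0],"dr": [0,0,-6]},
  {"xyz": [0,0,0],"dr": [0,0,-5.6]},
  {"xyz": [0,0,0],"dr": [0,0,0]},
])

```text
t: 7.15
tcp_pos: [0.4665, -0.1965, 0.2351]
eef_rot: [[0.207, -0.978, -0.001], [-0.978, -0.207, 0.001], [-0.001, 0.001, -1.0]]
ft_force: [-0.3, 0.1, 0.4]
opening: 0.092
```

```bash
python3 - <<'E'
from h import *
stat(); snap('wrist','wrist4');snap('top','top4')
a=cv2.imread('pics/top4.png');cv2.imwrite('pics/top4c.png',cv2.resize(a[140:260,230:430],None,fx=4,fy=4,interpolation=3))
E
```

```text
t 7.15 p [ 0.4665 -0.1965  0.2351] yaw -78.07 tilt [-0.0014  0.0008] f [-0.3   0.08  0.39] open 0.092 q [-0.64 -0.03  1.76 -0.    1.42  0.72]
```

View pics/wrist4.png

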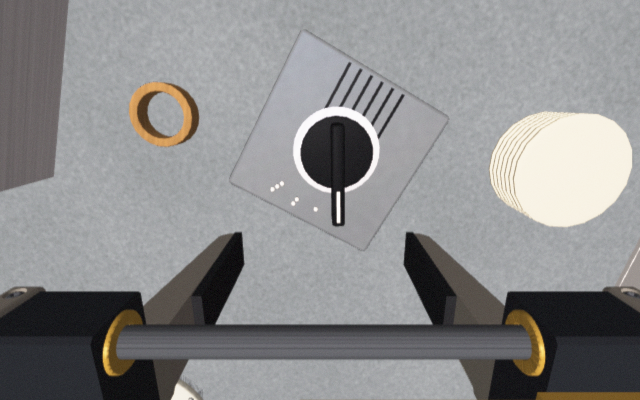

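View pics/top4c.png

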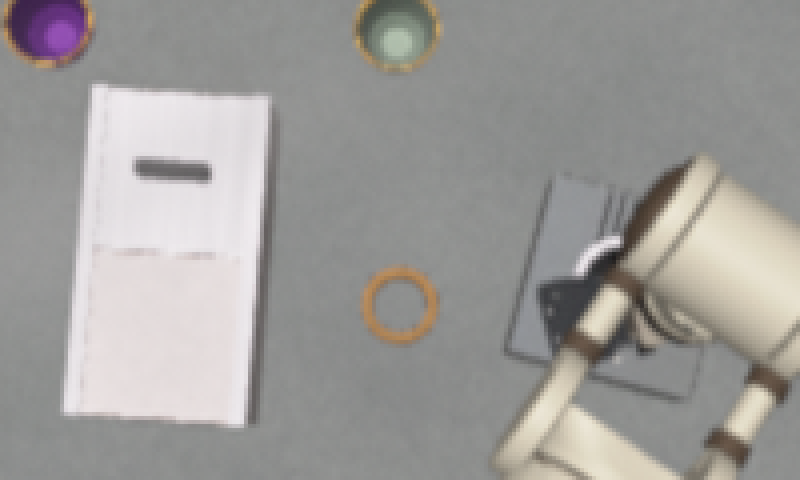

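The wrist view shows the lever running (337,124)–(338,226), parallel to the pads. The dial centre is at (338,150).

```bash
python3 - <<'E'
from h import *
for n,u,v,z in [('disc',337,151,.0875),('ring',336.5,150,.08),('back',337,124,.1175),('tip',338,221,.1175)]: print(n,ray('wrist4',u,v,z).round(4))
b,t=ray('wrist4',337,124,.1175),ray('wrist4',338,221,.1175)
d=(t-b)/np.linalg.norm(t-b);print(np.linalg.norm(t-b),np.degrees(np.arctan2(d[1],d[0]))%360, 'axis',b+.03*d)
E
```

```text
disc [ 0.5015 -0.2028  0.0875]
ring [ 0.5013 -0.2026  0.08  ]
back [ 0.5282 -0.1957  0.1175]
tip [ 0.4416 -0.2159  0.1175]
0.08895438984479816 193.18428780671604 axis [ 0.49901704 -0.20249268  0.1175    ]
```

```bash
python3 - <<'E'
from h import *
go([.4526,-.2124,.094],4)
E
```

```text
cm [ 1.3   1.7  14.16] rows 4 per [0.32 0.42 3.54]
```

Request:
carry_out([
  {"xyz": [0.7,0.9,2],"dr": [0,0,0]},
  {"xyz": [0.6,0.8,3],"dr": [0,0,0]},
  {"xyz": [0,0,4],"dr": [0,0,0]},
  {"xyz": [0,0,3],"dr": [0,0,0]},
  {"xyz": [0,0,2],"dr": [0,0,0]},
  {"xyz": [0,0,0],"dr": [0,0,0]},
])

```text
t: 7.85
tcp_pos: [0.4507, -0.2107, 0.0931]
eef_rot: [[0.206, -0.979, -0.006], [-0.979, -0.206, 0.004], [-0.005, 0.005, -1.0]]
ft_force: [-0.1, 1.0, -0.2]
opening: 0.0922
```

```bash
python3 - <<'E'
from h import *
stat(); snap('wrist','wrist5')
E
```

```text
t 7.85 p [ 0.4507 -0.2107  0.0931] yaw -78.13 tilt [-0.0055  0.0043] f [-0.14  0.96 -0.17] open 0.0922 q [-0.68  0.1   1.92 -0.    1.13  0.68]
```

View pics/wrist5.png

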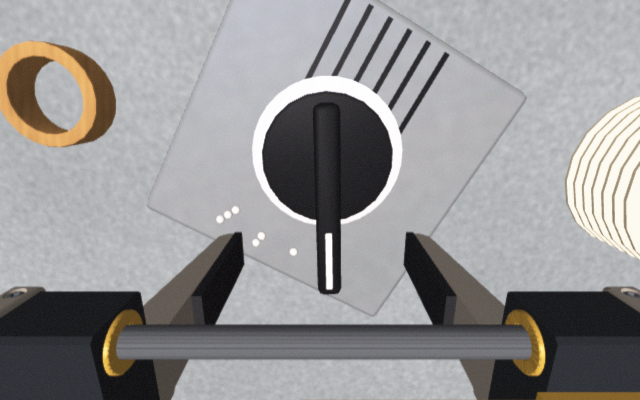

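The lever at (328,265) is between the fingers, about 1 mm off centre. I'll close on it.

Request:
carry_out([
  {"xyz": [0.1,0,0],"dr": [0,0,0]},
  {"xyz": [0,0,0],"dr": [0,0,0]},
  {"xyz": [0,0,0],"dr": [0,0,0]},
  {"xyz": [0,0,0],"dr": [0,0,0]},
  {"xyz": [0,0,0],"dr": [0,0,0]},
  {"xyz": [0,0,0],"dr": [0,0,0]},
  {"xyz": [0,0,0],"dr": [0,0,0]},
  {"xyz": [0,0,0],"dr": [0,0,0]},
], gripper=1)

```text
t: 8.7
tcp_pos: [0.4532, -0.2135, 0.0966]
eef_rot: [[0.207, -0.978, -0.0], [-0.978, -0.207, 0.0], [-0.0, 0.0, -1.0]]
ft_force: [-0.3, 0.4, -0.3]
opening: 0.0298
```

```bash
python3 - <<'E'
from h import *
stat()
s=robot.get_state()
A=np.array([.4995,-.202]); v=s['tcp_pos'][:2]-A; print('r',np.linalg.norm(v),np.degrees(np.arctan2(v[1],v[0]))%360)
# chord per row in the tool frame, turning 60deg cw in 10 rows of 6 deg
r=np.linalg.norm(v); print('per 6deg row: x',100*r*np.sin(np.radians(6)),'y',100*r*(1-np.cos(np.radians(6))))
E
```

```text
t 8.7 p [ 0.4532 -0.2135  0.0966] yaw -78.04 tilt [-0.0001  0.    ] f [-0.3   0.39 -0.32] open 0.0298 q [-0.68  0.09  1.91  0.    1.13  0.68]
r 0.0477102901233165 193.93150513888492
per 6deg row: x 0.4987083308644179 y 0.02613619613055652
```

Request:
carry_out([
  {"xyz": [0,0,0],"dr": [0,0,0]},
  {"xyz": [0,0,0],"dr": [0,0,0]},
  {"xyz": [0,0,0],"dr": [0,0,0]},
  {"xyz": [0,0,0],"dr": [0,0,0]},
])

```text
t: 9.1
tcp_pos: [0.453, -0.2129, 0.0965]
eef_rot: [[0.208, -0.978, -0.001], [-0.978, -0.208, 0.001], [-0.001, 0.0, -1.0]]
ft_force: [-0.0, 3.3, 3.2]
opening: 0.0121
```

Gripped: the opening is 12.1 mm, matching the bar. Now I'll turn it clockwise about the axis, first part then check.

Request:
carry_out([
  {"xyz": [-0.5,-0.03,0],"dr": [0,0,6]},
  {"xyz": [-0.5,-0.03,0],"dr": [0,0,6]},
  {"xyz": [-0.5,-0.03,0],"dr": [0,0,6]},
  {"xyz": [-0.5,-0.03,0],"dr": [0,0,6]},
  {"xyz": [-0.5,-0.03,0],"dr": [0,0,6]},
  {"xyz": [0,0,0],"dr": [0,0,0]},
])

```text
t: 9.7
tcp_pos: [0.454, -0.188, 0.0965]
eef_rot: [[-0.309, -0.951, -0.002], [-0.951, 0.309, 0.001], [-0.0, 0.002, -1.0]]
ft_force: [-4.3, 2.8, 4.5]
opening: 0.0117
```

```bash
python3 - <<'E'
from h import *
stat()
s=robot.get_state()
A=np.array([.4995,-.202]); v=s['tcp_pos'][:2]-A; print('r',np.linalg.norm(v),np.degrees(np.arctan2(v[1],v[0]))%360,s['wrist_torque'])
snap('wrist','wrist6')
E
```

```text
t 9.7 p [ 0.454  -0.188   0.0965] yaw -108.03 tilt [-0.002   0.0008] f [-4.29  2.85  4.47] open 0.0117 q [-0.64  0.07  1.94 -0.    1.13  1.25]
r 0.047557659558608495 162.90301155833302 [0.53815827 0.73968265 0.23452859]
```

View pics/wrist6.png

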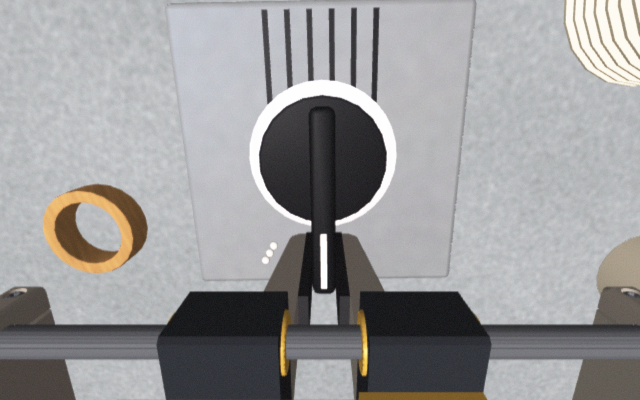

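The lever (323,263) is firmly between the pads and has turned 30°, with three dots left to reach at (269,253). Next is the other 30°.

Request:
carry_out([
  {"xyz": [-0.5,-0.03,0],"dr": [0,0,6]},
  {"xyz": [-0.5,-0.03,0],"dr": [0,0,6]},
  {"xyz": [-0.5,-0.03,0],"dr": [0,0,6]},
  {"xyz": [-0.5,-0.03,0],"dr": [0,0,6]},
  {"xyz": [-0.5,-0.03,0],"dr": [0,0,6]},
  {"xyz": [0,0,0],"dr": [0,0,0]},
])

```text
t: 10.35
tcp_pos: [0.4673, -0.1671, 0.0965]
eef_rot: [[-0.743, -0.669, -0.003], [-0.669, 0.743, 0.002], [0.001, 0.004, -1.0]]
ft_force: [-6.3, 4.8, 8.1]
opening: 0.0119
```

```bash
python3 - <<'E'
from h import *
stat()
s=robot.get_state()
A=np.array([.4995,-.202]); v=s['tcp_pos'][:2]-A; print('r',np.linalg.norm(v),np.degrees(np.arctan2(v[1],v[0]))%360,s['wrist_torque'])
snap('wrist','wrist7');snap('side','side7')
a=cv2.imread('pics/side7.png');cv2.imwrite('pics/side7c.png',cv2.resize(a[140:310,225:415],None,fx=3.5,fy=3.5,interpolation=3))
E
```

```text
t 10.35 p [ 0.4673 -0.1671  0.0965] yaw -138.0 tilt [-0.0033  0.002 ] f [-6.33  4.75  8.05] open 0.0119 q [-0.59  0.09  1.92 -0.    1.14  1.82]
r 0.04746451518124233 132.6376036685469 [0.9627991  1.0928689  0.23303311]
```

View pics/wrist7.png

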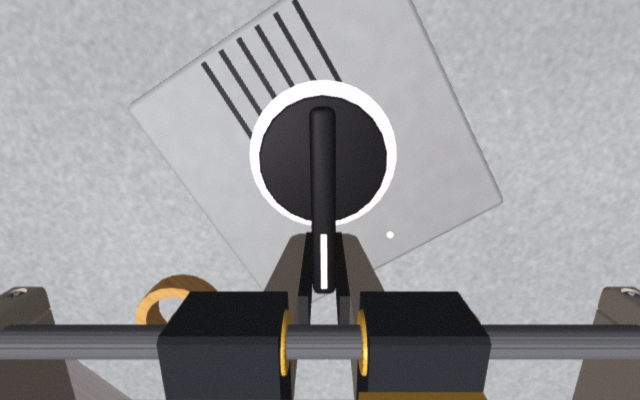

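View pics/side7c.png

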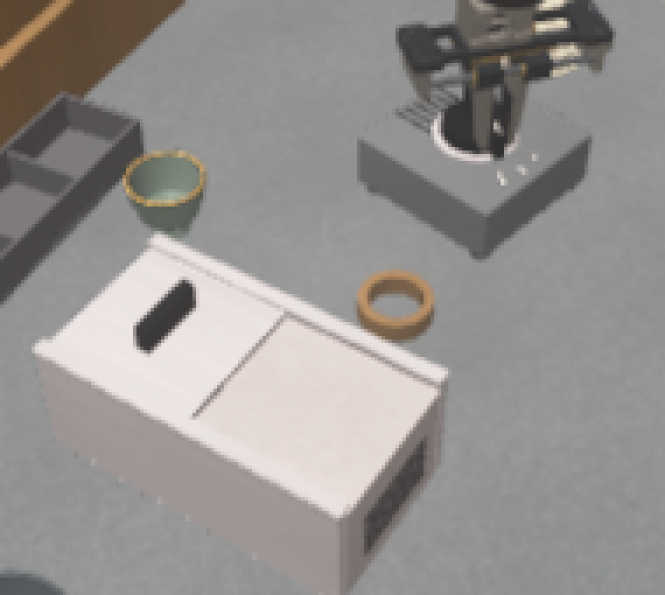

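```bash
python3 - <<'E'
from h import *
c=ray('wrist7',323,154,.08); b=ray('wrist7',322,109,.1175); t=ray('wrist7',324,289,.1175); d=ray('wrist7',390,235,.07)
an=lambda p,q:np.degrees(np.arctan2((q-p)[1],(q-p)[0]))%360
print(c,b,t,an(b,t),an(c,d),'dial est deg',an(c,d)-an(b,t)+20.05)
c0=ray('wrist5',327,150,.08);d0=ray('wrist5',293,252,.07);b0=ray('wrist5',326,105,.1175); t0=ray('wrist5',329,289,.1175)
print('rest',an(b0,t0),'dot1',an(c0,d0),'turned',an(b0,t0)-an(b,t))
E
```

```text
[ 0.50108445 -0.20542335  0.08      ] [ 0.51864418 -0.22434337  0.1175    ] [ 0.45762705 -0.15790484  0.1175    ] 132.56435930349835 170.62789095924873 dial est deg 58.11353165575038
rest 192.94094587007078 dot1 173.9848023034809 turned 60.37658656657243
```

The lever has turned 60.4° (1.05 rad). I'll hold still so step 2's duration is met.

Request:
carry_out([
  {"xyz": [0,0,0],"dr": [0,0,0]},
  {"xyz": [0,0,0],"dr": [0,0,0]},
  {"xyz": [0,0,0],"dr": [0,0,0]},
  {"xyz": [0,0,0],"dr": [0,0,0]},
  {"xyz": [0,0,0],"dr": [0,0,0]},
  {"xyz": [0,0,0],"dr": [0,0,0]},
  {"xyz": [0,0,0],"dr": [0,0,0]},
  {"xyz": [0,0,0],"dr": [0,0,0]},
])

```text
t: 11.25
tcp_pos: [0.4673, -0.1672, 0.0965]
eef_rot: [[-0.742, -0.67, -0.003], [-0.67, 0.742, 0.002], [0.001, 0.004, -1.0]]
ft_force: [-5.5, 5.9, 5.9]
opening: 0.0116
```

```bash
python3 - <<'E'
from h import *
stat(); print(robot.hand_in())
E
```

```text
t 11.25 p [ 0.4673 -0.1672  0.0965] yaw -137.9 tilt [-0.0029  0.0023] f [-5.52  5.9   5.85] open 0.0116 q [-0.59  0.09  1.92  0.    1.14  1.82]
the job is handed in; nothing more can be done
None
```

I pushed the cover shut with closed fingers, then gripped the dial lever, turned it clockwise to the third click and handed in at 11.25 s while still holding it.

- **Cover:** it stopped moving at the end stop, where the wrist force rose to about 44 N in all (36 N of it along the push, limit 120 N). The wrist, top and side pictures all show it flush over the well.
- **Dial:** the wrist pictures before and after give a turn of 60.4°, about 1.05 rad. A rougher check against the single white dot gave 58°. Both are above the 53° needed.
- **Grip:** the fingers closed to about 12 mm, the bar's thickness. The wrist still read 5 to 6 N on each axis before hand-in.
- **Loose things:** nothing looked moved in the pictures I took, and I passed well above the other items. I did not measure their positions afterwards. The sample cup was hidden once the cover shut, so its final pose is not checked directly.

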